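Hang the control cabinet's lift-off door

ROBOT

A 7-joint arm with a two-finger parallel gripper is mounted at the origin on the work surface. World frame = base frame: x ahead of the robot, y to its left, z up, the work surface at z = 0. Lengths are in m, angles in degrees, forces in N, time in s.
With the tool pointing down it reaches from about 0.425 to 0.875 m from the base axis. Payload 4.7 kg.
Tool frame: the origin (TCP) lies midway between the tips of the shut fingers; the grasp point (between the pads) lies env.grip_point_offset behind it (env.grip_point_offset is the distance from the TCP to the grasp point, in m); z points along the fingers, y is the line along which they close (so a half turn about z gives the same grasp; the last joint's range is limited). The gripper opens to 87 mm and grips with 3 to 60 N. Pads are 19 mm wide; open, the fingers measure 117 mm over their backs; the gripper's body (75 mm by 190 mm) begins 51 mm behind the grasp point.
Start: joints at [67.099, 18.392, -4.016, 83.108, 1.295, 78.541, -3.26], TCP at [0.261, -0.595, 0.223] pointing down, gripper open.
Joint ranges: [-163.93, 163.93], [-17.29, 119.83], [-79.2, 71.16], [3.27, 140.29], [-89.18, 269.18], [5.43, 117.66], [-154.24, 154.24]. Speed limits (degrees/s): [147.25, 147.25, 180, 180, 180, 180, 180].

INTERFACE

Orientations are given as [roll, pitch, yaw] about the fixed x, y, z axes, in that order (R = Rz(yaw) Ry(pitch) Rx(roll)).
In Python, from cell import env gives the robot as it stands.
- The arm moves only by the shell command python3 -m creep 'ROWS' [FORCE]. ROWS is a JSON object of lists of equal length, an entry for each row: "translation": the shift along the tool's x, y, z in units of 0.08 m (1.0 is 0.08 m), a list of three; "turn": the turn, a rotation vector about the tool's x, y, z in units of 180 degrees (1.0 is 180 degrees), a list of three; "grip": the opening, from 0 (shut) to 1 (fully open). In form: {"translation": [[x, y, z], ...], "turn": [[ax, ay, az], ...], "grip": [grip, ...]}. A call has 1 to 5 rows; each row shifts and turns the commanded pose from where the row before left it, along the tool's axes as they then stand; what a row does not reach is not made up. A row lasts 1/8 s, in which the tool goes at most 62.5 mm and 10.7 degrees, less where a joint would pass 70% of its speed; a pose out of reach is approached as far as the arm can. A call with a number of a shift or a turn outside -1 to 1 is refused whole. A call with a gripper value outside its range is refused whole. The fingers move at their own pace and stop on an object; FORCE is the grip in N (left out, the last holds). Time passes only in rows, so rows that do not move let the fingers close. It gives the time, the measured TCP pose, the force, the opening and the grip force at its end, in the units of the state.
- env.get_obs(): the state, without advancing time (a new reading comes with each control period).
- env.read_camera(name): name is "scene" or "side" or "wrist"; returns a dict with "frame" (400x640x3 uint8, red, green, blue), "z_map" (400x640 float32, m along the optical axis (not along the pixel's ray), 0 where there is no reading), "K" (3x3 intrinsics, pixels), "rvec" (rotation vector, rad) and "tvec" (3), from world to camera coordinates, as OpenCV has them. Camera axes: x right, y down, z forward; pixel columns grow to the right and rows downward; lengths in m; the calibration is good to about 2 mm. The wrist camera is an equidistant fisheye: a pixel r from the principal point sees the ray r / f radians off the axis. A picture is of the moment at which its call begins.
- env.sign_off(): hands the job in; it is judged then, once.
The state is a dict: "time_s": time; "qpos": joint angles; "joint_velocities": joint speeds; "effort": joint torques, N m; "tool_pos": TCP position; "tool_rot": TCP orientation; "force": force on the tool from outside, world axes, zero at the start; "wrist_torque": the same for the moment, N m; "grip_width": finger opening in m; "grasp_force": force on a finger pad.
Only numpy, scipy, OpenCV 4.12 (cv2) and the standard library are available. Lean on these libraries where they do the work, as an engineer would, in place of code of your own. Each camera call takes 0.05 s, during which the arm holds its last target. There are 200 camera calls.

TASK

Take the yellow door out of its wooden rack and hang it back on the grey control cabinet: holding it wide open, lower both hinge knuckles together over the two brass pins until they sit fully down on their lugs. Then swing the door shut against the rubber rim and let go. Feel for the pins gently - never force, knock or drop the door onto the pins or cabinet - and leave the tub, spool and screwdriver where they are.

Things in the scene. Friction and masses are not known exactly. Their poses are not given: they have to be found in the camera images.
- door: Yellow steel cabinet door, 0.25 to 0.45 kg: a flat plate 9 mm thick (its x), 150 mm wide (its y, -75 to +75), 150 mm high (z up). Origin: centre of the plate's underside. Two steel knuckles stand beside its -y edge. Its -x face, with black latch disc and vents, is the outer face. It starts upright in the rack's slot, its origin 10 mm above the bench.
- door_grip (a point): Middle of the door's top edge, above its centre of mass, at (0, -11, 150) mm in the door frame: a good place to pinch it from above across the 9 mm, firmly and some 15 mm deep. A shallow or weak grip lets it tilt in the hand when a knuckle catches; a grip some 25 mm nearer the knuckles (-y) resists that better.
- door_bore (a point): Centre of the lower knuckle's bore at the knuckle's underside, door frame (0, -87, 24) mm. Both knuckles: round, 22 mm outside, 18 mm long, open through bore of 10 mm, on one axis parallel to the door's z. The upper knuckle is 90 mm above the lower.
- rack: Fixed wooden rack, base 90 x 110 mm, 10 mm thick, with a slot 12 mm wide along its y between two rails 38 mm high; the door stands in the slot on the base. Origin: centre of its underside.
- cabinet: Fixed grey control cabinet, 120 mm deep (x), 200 mm wide (y), 170 mm high. Origin: centre of its underside. Open front faces its own -x, at x = -60 mm; a black rubber rim round the opening stands 10 mm proud and stops the door. Two upright hinge pins near the front's -y edge. The shut door's x, y, z directions equal the cabinet's.
- pin_mark (a point): Fixed on the cabinet at (-76, -86, 36) mm: the lower pin's foot when its plate is mid-slot. The plate carrying both pins is clamped unmeasured, anywhere up to 5 mm either way from here along the cabinet's y (x and height are true): find the pins by sight or feel. It does not shift in use.
- pin_mark_top (a point): The same for the upper pin's foot, 90 mm above pin_mark, on the same vertical axis. Each brass pin: 8 mm diameter, 14 mm tall, its flat tip chamfered over the last 1.5 mm to 5.6 mm, standing on a lug 20 mm across. The pin's foot is the lug's top, where the knuckle's underside finally sits.
- front_middle (a point): Middle of the door opening, cabinet frame (-70, 0, 85) mm, level with the rim. The hung door turns freely about the pins, counter-clockwise from above to open, and stays where left. At 90 degrees open its y axis points along the cabinet's -x, its underside 12 mm above the bench.
- tub: Bystander: round tub, 72 mm diameter, 110 mm high, white cap, yellow label. Origin: centre of its underside. Leave alone.
- spool: Bystander: blue wire spool standing on its flange, 54 mm diameter, 40 mm high. Origin: centre of its underside. Leave alone.
- driver: Bystander: red-handled screwdriver, 140 mm long, lying on the bench. Origin: its middle, at the bench. Leave alone.

How it is judged (in metres and radians):
On the way:
1. the door hangs fully down on both pins while it stands open by more than 50 degrees (x of door_bore in the frame of cabinet between -0.0795 and -0.0725 m and y of door_bore in the frame of cabinet between -0.093 and -0.079 m and z of door_bore in the frame of cabinet between 0.032 and 0.0395 m and angle between door's own z axis and vertical below 0.07 rad and angle between the x axis of door and the x axis of cabinet, either way round above 0.87 rad), for 0.2 s.
At the end, for the whole second after the job is handed in: The door is on both pins, its lower knuckle's underside within about 4 mm of its lug's top and centred on the pin axis within 3.5 mm (plus the 5 mm clamping range along the front), upright within 4 degrees, shut within 7 degrees, at rest and released (x of door_bore in the frame of cabinet between -0.0795 and -0.0725 m and y of door_bore in the frame of cabinet between -0.093 and -0.079 m and z of door_bore in the frame of cabinet between 0.032 and 0.0395 m and angle between door's own z axis and vertical below 0.07 rad and angle between the x axis of door and the x axis of cabinet, either way round below 0.12 rad and linear speed of door below 0.02 m/s); the robot touches nothing.
It fails at once if the door is pressed, knocked or dropped against the cabinet or its pins with more than 30 N (contact force between door and cabinet above 30 N).
It fails at once if the robot itself presses on the cabinet with more than 30 N (contact force between any of the fingers, the arm and cabinet above 30 N).
It fails at once if the tub, the spool or the screwdriver is moved more than 25 mm (distance of any of tub, spool, driver from where it was at the start of the episode above 0.025 m).
It also fails if it takes over 64 s, if anything falls off the work surface, if the arm or the gripper's body presses on something with over 40 N, if the wrist force passes 120 N, or if a joint passes its speed limit or range.

## Working session

There is one attempt and no reset: what is moved stays moved. The work goes in short steps, Python scripts to look and compute and a shell command to move; the robot and the scene stay as the last step left them, time stands still between calls to the robot, and variables do not carry over. Pictures are saved under pics/ and viewed, at most 10 in all, crops included, and the job is handed in when it is done.

```bash
ls; mkdir -p pics; python3 - <<'E'
from cell import env
import cv2,numpy as np
o=env.get_obs();print(o, env.grip_point_offset)
for n in("scene","side"):
    c=env.read_camera(n);cv2.imwrite(f"pics/{n}0.png",c["frame"][:,:,::-1]);np.savez(f"pics/{n}0.npz",**c)
    R=cv2.Rodrigues(c["rvec"])[0];print(n,-R.T@c["tvec"].ravel(),R[2],c["K"])
E
```

```text
pics
{'time_s': 0.0, 'qpos': array([67.09854954, 18.44050335, -4.01361306, 83.17545982,  1.29689982,
       78.54094779, -3.26130252]), 'joint_velocities': array([ 0.05849755,  0.05948542, -0.02121914,  0.06643063,  0.09736043,
        0.09791783,  0.04191898]), 'effort': array([-1.15099323e-03, -4.91284096e+01, -4.04575747e-01, -3.12525380e+01,
       -6.38302742e-02,  4.38011752e-02,  1.88743734e-04]), 'tool_pos': array([ 0.26106068, -0.59465953,  0.22144002]), 'tool_rot': array([-1.79888431e+02,  8.24872144e-03,  2.37084768e+01]), 'force': array([-0.10437044, -0.01999222,  0.0063101 ]), 'wrist_torque': array([-0.00491946,  0.05475457, -0.02360232]), 'grasp_force': 0.0, 'grip_width': 0.08752417782073528} 0.0187
scene [1.13309497 0.47690128 0.87310066] [-0.49279682 -0.52886203 -0.69098209] [[488.42164744   0.         323.91274085]
 [  0.         488.42164744 195.83899742]
 [  0.           0.           1.        ]]
side [ 0.47640054 -0.66315337  0.76230765] [ 0.1577917   0.65813653 -0.73617802] [[432.6081402    0.         323.29982334]
 [  0.         432.6081402  200.15312015]
 [  0.           0.           1.        ]]
```

View pics/scene0.png

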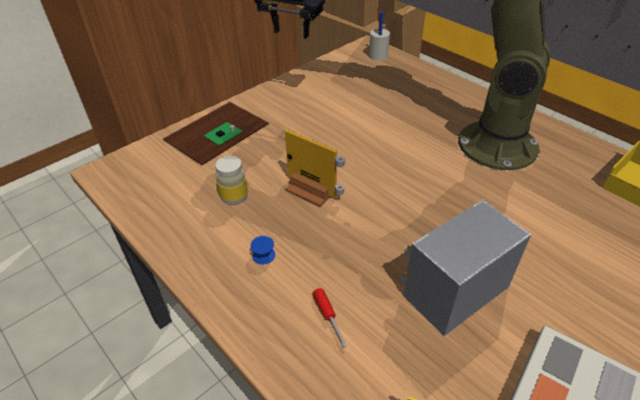

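View pics/side0.png

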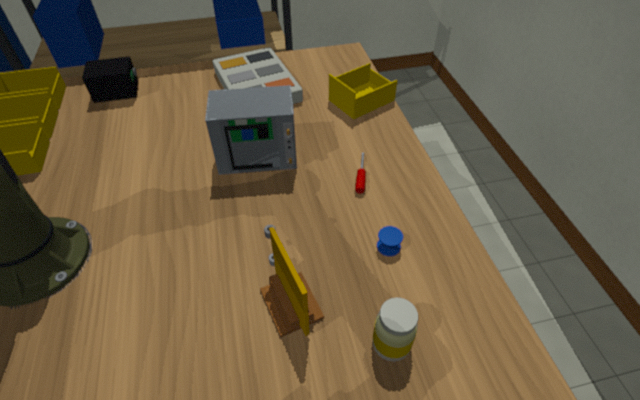

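The scene view shows the door at (312,165) with its knuckles to the right at (340,160/190), the cabinet at (465,265), tub (232,180), spool (263,250) and driver (328,315). The side view shows the cabinet's open front facing the camera with pins at its right edge (~290,130–160). The door is already roughly in its open orientation.

```bash
cat > h.py <<'E'
import numpy as np,cv2
def cloud(c):
    K=c["K"];R=cv2.Rodrigues(np.asarray(c["rvec"]))[0];t=np.asarray(c["tvec"]).ravel()
    v,u=np.mgrid[0:400,0:640];z=c["z_map"]
    P=np.stack([(u-K[0,2])/K[0,0]*z,(v-K[1,2])/K[1,1]*z,z],-1)
    return (P-t)@R
def rect(p):
    return cv2.minAreaRect((p[:,:2]*1000).astype(np.float32))
def ray(c,u,v,axis,val):
    K=c["K"];R=cv2.Rodrigues(np.asarray(c["rvec"]))[0];t=np.asarray(c["tvec"]).ravel()
    d=R.T@np.array([(u-K[0,2])/K[0,0],(v-K[1,2])/K[1,1],1]);o=-R.T@t
    return o+d*(val-o[axis])/d[axis]
E
python3 - <<'E'
from h import *
for n in("scene","side"):
    c=np.load(f"pics/{n}0.npz");P=cloud(c);f=c["frame"];hsv=cv2.cvtColor(f,cv2.COLOR_RGB2HSV);ok=c["z_map"]>0
    # door
    m=ok&(hsv[...,0]>18)&(hsv[...,0]<30)&(hsv[...,1]>180)&(P[...,2]>.03)
    nn,l,s,ce=cv2.connectedComponentsWithStats(m.astype(np.uint8))
    for i in range(1,nn):
        if s[i,4]>150:
            p=P[l==i];print(n,"yellow",s[i],p.min(0).round(3),p.max(0).round(3))
            top=p[(p[:,2]>.154)];
            if len(top)>15:print("  top",len(top),top.mean(0).round(4),rect(top))
            print("  all",rect(p))
    m=ok&(abs(P[...,2]-.17)<.006)&(hsv[...,1]<60)
    nn,l,s,ce=cv2.connectedComponentsWithStats(m.astype(np.uint8))
    i=1+s[1:,4].argmax();p=P[l==i];print(n,"cab",s[i],p.mean(0).round(4),rect(p),cv2.boxPoints(rect(p)).round(1).tolist())
E
```

```text
scene yellow [ 285  130   51   63 1878] [ 0.497 -0.306  0.03 ] [ 0.537 -0.159  0.163]
  top 193 [ 0.517  -0.2318  0.1582] ((517.0266723632812, -234.4864044189453), (10.33610725402832, 147.21090698242188), 12.387409210205078)
  all ((518.2601318359375, -233.1998748779297), (13.156984329223633, 149.1858367919922), 12.521926879882812)
scene yellow [607 140  33  56 474] [-0.203  0.287  0.03 ] [-0.031  0.371  0.073]
  all ((-105.83888244628906, 301.9515380859375), (186.3212890625, 75.61428833007812), 21.8870906829834)
scene yellow [218 181  28  17 220] [ 0.653 -0.359  0.03 ] [ 0.716 -0.315  0.061]
  all ((689.9764404296875, -332.1529235839844), (28.615781784057617, 68.82980346679688), 64.5880355834961)
scene cab [ 412  200  119   87 5190] [0.5153 0.2206 0.1697] ((509.0088195800781, 217.8158416748047), (122.3957748413086, 203.49371337890625), 83.02324676513672) [[400.6000061035156, 169.39999389648438], [602.5999755859375, 144.6999969482422], [617.4000244140625, 266.20001220703125], [415.3999938964844, 290.8999938964844]]
side yellow [ 329   63   68   47 1425] [0.752 0.306 0.03 ] [0.946 0.4
[... 409 characters left out ...]
 -0.244   0.1574] ((514.5943603515625, -238.4345245361328), (9.202269554138184, 150.1269989013672), 12.066524505615234)
  all ((513.68603515625, -238.89305114746094), (10.848862648010254, 150.66647338867188), 12.314982414245605)
side yellow [373 328  40  28 307] [ 0.642 -0.394  0.03 ] [ 0.701 -0.345  0.062]
  all ((664.857421875, -375.8958435058594), (26.873809814453125, 69.23934936523438), 55.805233001708984)
side cab [ 205   86   89   36 2592] [0.5069 0.2119 0.1672] ((508.1758117675781, 215.33047485351562), (125.8248519897461, 200.00685119628906), 83.20238494873047) [[401.3999938964844, 164.6999969482422], [600.0, 141.0], [614.9000244140625, 266.0], [416.29998779296875, 289.6000061035156]]
```

```bash
python3 -m creep '{"translation":[[0,0,0],[0,0,0],[0,0,0],[0,0,0],[0,0,0]],"turn":[[0,0,-0.0545],[0,0,-0.0545],[0,0,-0.0545],[0,0,-0.0545],[0,0,-0.0545]],"grip":[1,1,1,1,1]}' 60
python3 -m creep '{"translation":[[0,0,0],[0,0,0],[0,0,0],[0,0,0],[0,0,0]],"turn":[[0,0,-0.0545],[0,0,-0.0545],[0,0,-0.0545],[0,0,0],[0,0,0]],"grip":[1,1,1,1,1]}'
```

```text
time_s: 0.72
tool_pos: [0.2612, -0.5948, 0.2219]
tool_rot: [-180.0, -0.0, 73.1]
force: [0.5, 0.2, 0.2]
grip_width: 0.0867
grasp_force: 0.0
time_s: 1.35
tool_pos: [0.2612, -0.5951, 0.2222]
tool_rot: [-180.0, -0.0, 102.0]
force: [0.4, -0.2, -0.3]
grip_width: 0.0869
grasp_force: 0.0
```

```bash
cat >> h.py <<'E'
def delta(o,tgt):
    "world target TCP -> shift in tool axes, units of 0.08 m"
    from scipy.spatial.transform import Rotation as Ro
    R=Ro.from_euler("xyz",o["tool_rot"],degrees=True)
    return (R.inv().apply(np.asarray(tgt)-o["tool_pos"])/.08).round(3)
E
python3 -c "
from cell import env;from h import *
o=env.get_obs();print(o['tool_pos'],o['tool_rot'],delta(o,[.5097,-.2072,.21]))"
```

```text
[ 0.26119643 -0.59506356  0.2222415 ] [-1.79995733e+02 -2.90335643e-02  1.02020130e+02] [4.095 4.048 0.155]
```

```bash
python3 -m creep '{"translation":[[0.35,0.35,0],[0.45,0.45,0],[0.45,0.45,0],[0.45,0.45,0],[0.45,0.45,0]],"turn":[[0,0,0],[0,0,0],[0,0,0],[0,0,0],[0,0,0]],"grip":[1,1,1,1,1]}'
python3 -m creep '{"translation":[[0.45,0.45,0],[0.45,0.45,0],[0.45,0.45,0],[0.45,0.45,0],[0.14,0.1,0]],"turn":[[0,0,0],[0,0,0],[0,0,0],[0,0,0],[0,0,0]],"grip":[1,1,1,1,1]}'
python3 -m creep '{"translation":[[0,0,0],[0,0,0]],"turn":[[0,0,0],[0,0,0]],"grip":[1,1]}'
python3 - <<'E'
from cell import env;from h import *
o=env.get_obs();print(o['tool_pos'],o['tool_rot'],delta(o,[.5097,-.2072,.126]),o['qpos'])
c=env.read_camera("wrist");cv2.imwrite("pics/w1.png",c["frame"][:,:,::-1]);np.savez("pics/w1.npz",**c)
print(c["K"])
E
```

```text
time_s: 1.98
tool_pos: [0.3939, -0.3892, 0.2227]
tool_rot: [180.0, 0.0, 102.1]
force: [0.3, 0.2, -0.1]
grip_width: 0.0871
grasp_force: 0.0
time_s: 2.6
tool_pos: [0.5109, -0.2026, 0.2228]
tool_rot: [179.9, -0.1, 102.4]
force: [-0.3, -0.3, 0.5]
grip_width: 0.0869
grasp_force: 0.0
time_s: 2.85
tool_pos: [0.508, -0.209, 0.2224]
tool_rot: [-179.9, 0.0, 102.0]
force: [0.9, -0.7, 0.1]
grip_width: 0.087
grasp_force: 0.0
[ 0.50799962 -0.20902763  0.2223895 ] [-1.79947811e+02  4.43549520e-02  1.01991236e+02] [0.019 0.027 1.205] [ 48.86279744   8.2014567  -32.04435362  96.67278686   4.53174081
  76.4271068   28.00649846]
[[309.70691629   0.         323.06197872]
 [  0.         309.70691629 203.97628587]
 [  0.           0.           1.        ]]
```

View pics/w1.png

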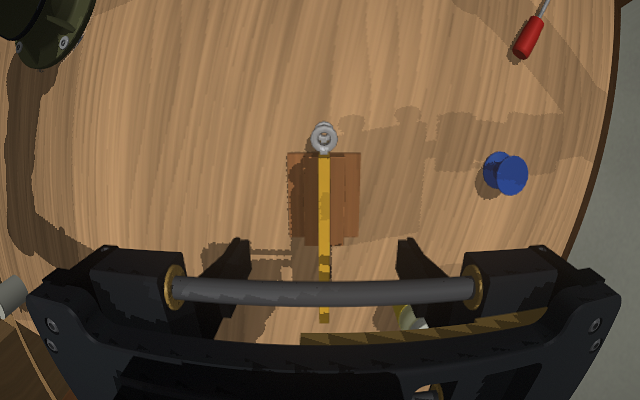

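The wrist view shows the door edge-on (vertical yellow strip at u≈324, knuckle at (324,138)), centred between the fingers at (240,270) and (405,270). Alignment is good, so I descend and grip.

```bash
python3 -m creep '{"translation":[[0.02,0.025,0.3],[0,0,0.4],[0,0,0.35],[0,0,0.15],[0,0,0]],"turn":[[0,0,0],[0,0,0],[0,0,0],[0,0,0],[0,0,0]],"grip":[1,1,1,1,0.6]}' 60
python3 -m creep '{"translation":[[0,0,0],[0,0,0],[0,0,0],[0,0,0],[0,0,0]],"turn":[[0,0,0],[0,0,0],[0,0,0],[0,0,0],[0,0,0]],"grip":[0,0,0,0,0]}' 60
python3 -m creep '{"translation":[[0,0,0],[0,0,0]],"turn":[[0,0,0],[0,0,0]],"grip":[0,0]}' 60
```

```text
time_s: 3.52
tool_pos: [0.5099, -0.2057, 0.1261]
tool_rot: [-179.9, -0.0, 102.1]
force: [-0.4, 0.3, 0.6]
grip_width: 0.0824
grasp_force: 0.0
time_s: 4.15
tool_pos: [0.5106, -0.2049, 0.1266]
tool_rot: [180.0, 0.0, 102.2]
force: [1.6, -0.5, -0.0]
grip_width: 0.0354
grasp_force: 0.0
time_s: 4.4
tool_pos: [0.5106, -0.2049, 0.1265]
tool_rot: [-180.0, 0.0, 102.2]
force: [-0.6, -0.5, 0.0]
grip_width: 0.0149
grasp_force: 0.0
```

```bash
python3 -m creep '{"translation":[[0,0,0],[0,0,0],[0,0,0],[0,0,0],[0,0,0]],"turn":[[0,0,0],[0,0,0],[0,0,0],[0,0,0],[0,0,0]],"grip":[0,0,0,0,0]}' 60
python3 -m creep '{"translation":[[0,0,-0.05],[0,0,-0.2],[0,0,-0.35],[0,0,-0.4],[0,0,-0.2]],"turn":[[0,0,0],[0,0,0],[0,0,0],[0,0,0],[0,0,0]],"grip":[0,0,0,0,0]}' 60
python3 -c "
from cell import env;from h import *
o=env.get_obs();print(o['tool_pos'],o['tool_rot'],o['grasp_force'],o['force'],o['grip_width'])"
```

```text
time_s: 5.03
tool_pos: [0.5102, -0.205, 0.1265]
tool_rot: [-180.0, -0.0, 102.2]
force: [-1.4, -0.7, 0.7]
grip_width: 0.0084
grasp_force: 59.8
time_s: 5.65
tool_pos: [0.512, -0.2049, 0.2254]
tool_rot: [179.8, 0.1, 102.2]
force: [0.5, -0.7, -3.3]
grip_width: 0.0081
grasp_force: 59.9
[ 0.51199898 -0.20494605  0.22536164] [1.79795259e+02 1.39106938e-01 1.02216148e+02] 59.89174702204764 [ 0.45007159 -0.72082721 -3.29860117] 0.008071101896700164
```

```bash
python3 -m creep '{"translation":[[0,0,0],[0,0,0],[0,0,0],[0,0,0]],"turn":[[0,0,0.03],[0,0,0.04],[0,0,0.037],[0,0,0]],"grip":[0,0,0,0]}' 60
python3 -c "
from cell import env;from h import *
o=env.get_obs();print(o['tool_pos'],o['tool_rot'],delta(o,[.572,.021,.2]))
c=np.load('pics/side0.npz');f=c['frame'][115:180,260:310,::-1];cv2.imwrite('pics/pin0.png',cv2.resize(f,None,fx=9,fy=9,interpolation=cv2.INTER_CUBIC))"
```

```text
time_s: 6.15
tool_pos: [0.5106, -0.2048, 0.2225]
tool_rot: [-180.0, -0.0, 83.0]
force: [-0.6, 0.0, -4.2]
grip_width: 0.0087
grasp_force: 59.9
[ 0.51060716 -0.20475356  0.22246903] [-1.79999230e+02 -8.75114571e-03  8.30174331e+01] [2.894 0.419 0.281]
```

View pics/pin0.png

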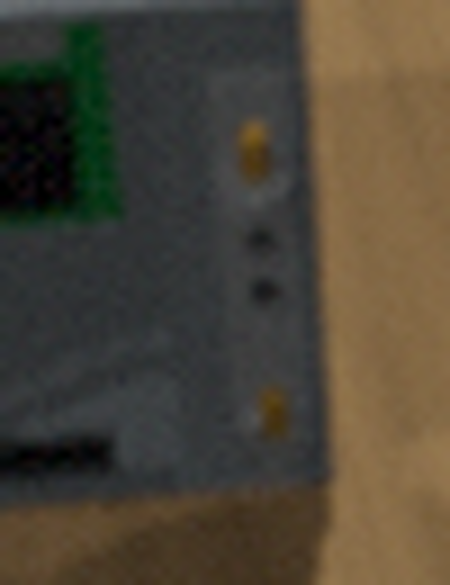

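The crop shows the two brass pins at about (288,131) and (290,160) in the side image. I convert those to world positions while moving to a staging pose in front.

```bash
python3 -m creep '{"translation":[[0.2,0.03,0],[0.35,0.05,0],[0.4,0.06,0],[0.4,0.06,0],[0.4,0.06,0]],"turn":[[0,0,0],[0,0,0],[0,0,0],[0,0,0],[0,0,0]],"grip":[0,0,0,0,0]}' 60
python3 -m creep '{"translation":[[0.4,0.06,0.1],[0.35,0.05,0.1],[0.25,0.04,0.08],[0.14,0.01,0],[0,0,0]],"turn":[[0,0,0],[0,0,0],[0,0,0],[0,0,0],[0,0,0]],"grip":[0,0,0,0,0]}' 60
python3 - <<'E'
from cell import env;from h import *
s=np.load("pics/side0.npz");h=cv2.cvtColor(s["frame"],cv2.COLOR_RGB2HSV)
m=(h[...,0]>10)&(h[...,0]<30)&(h[...,1]>110)
nn,l,st,ce=cv2.connectedComponentsWithStats(m[115:180,265:294].astype(np.uint8))
for i in range(1,nn):
    u,v=ce[i]+[265,115]
    print(st[i],u,v,[ray(s,u,v,2,z) for z in(.133,.043)])
o=env.get_obs();print(o['tool_pos'],o['tool_rot'])
c=env.read_camera("wrist");cv2.imwrite("pics/w2.png",c["frame"][:,:,::-1]);np.savez("pics/w2.npz",**c)
E
```

```text
time_s: 6.78
tool_pos: [0.5488, -0.0659, 0.2227]
tool_rot: [180.0, -0.0, 83.1]
force: [-0.1, 0.2, -2.8]
grip_width: 0.0086
grasp_force: 59.9
time_s: 7.4
tool_pos: [0.5724, 0.0219, 0.2005]
tool_rot: [180.0, -0.0, 83.1]
force: [0.3, 0.6, -2.9]
grip_width: 0.0089
grasp_force: 59.9
[ 1 10  1  1  1] 266.0 125.0 [array([0.53639618, 0.16444786, 0.133     ]), array([0.54497642, 0.28280668, 0.043     ])]
[22 14  3  6 16] 287.875 131.5 [array([0.58203942, 0.12843081, 0.133     ]), array([0.59714729, 0.24163868, 0.043     ])]
[ 2 19  1  1  1] 267.0 134.0 [array([0.5337275, 0.1306773, 0.133    ]), array([0.54192607, 0.24420645, 0.043     ])]
[ 2 21  1  1  1] 267.0 136.0 [array([0.53265614, 0.12349511, 0.133     ]), array([0.54070149, 0.2359971 , 0.043     ])]
[24 43  3  5 14] 289.92857142857144 160.14285714285714 [array([0.56865493, 0.03045377, 0.133     ]), array([0.58184863, 0.12964951, 0.043     ])]
[  0  55  29  10 261] 279.46743295019155 174.88122605363986 [array([ 0.53905433, -0.00941253,  0.133     ]), array([0.54801472, 0.08408176, 0.043     ])]
[0.57239637 0.02186178 0.20046108] [ 1.79986505e+02 -2.79707731e-02  8.30887457e+01]
```

View pics/w2.png

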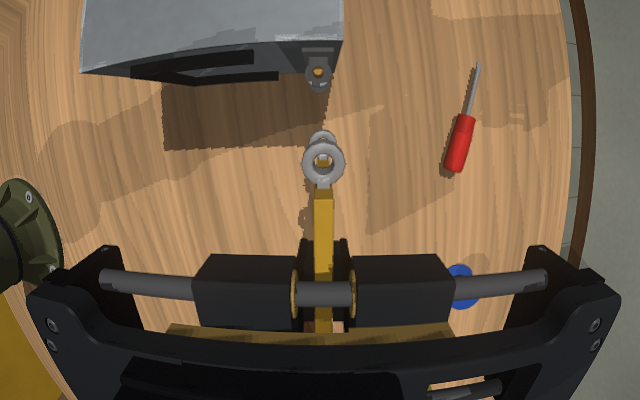

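Wrist view: upper knuckle ring at about (323,161), upper brass pin at (318,71), both clearly visible. I back-project both through the fisheye model.

```bash
cat >> h.py <<'E'
def fray(c,u,v,z):
    "fisheye pixel -> world point at height z"
    K=c["K"];R=cv2.Rodrigues(np.asarray(c["rvec"]))[0];t=np.asarray(c["tvec"]).ravel()
    a=np.array([u-K[0,2],v-K[1,2]])/K[0,0];r=np.hypot(*a);d=R.T@np.r_[a/r*np.sin(r),np.cos(r)];o=-R.T@t
    return o+d*(z-o[2])/d[2]
def look(c,ktop,box_k,box_p,ptip=.140):
    f=c["frame"];h=cv2.cvtColor(f,cv2.COLOR_RGB2HSV)
    u0,v0,u1,v1=box_k;g=cv2.resize(cv2.cvtColor(f,cv2.COLOR_RGB2GRAY)[v0:v1,u0:u1],None,fx=4,fy=4,interpolation=cv2.INTER_CUBIC)
    ci=cv2.HoughCircles(cv2.GaussianBlur(g,(5,5),1),cv2.HOUGH_GRADIENT,1,40,param1=120,param2=25,minRadius=60,maxRadius=110)
    if ci is not None:
        for x,y,r in ci[0][:2]:
            u,v=(x+.5)/4-.5+u0,(y+.5)/4-.5+v0;print("ring",u,v,r/4,fray(c,u,v,ktop))
    u0,v0,u1,v1=box_p;m=((h[...,0]>8)&(h[...,0]<30)&(h[...,1]>110))[v0:v1,u0:u1]
    nn,l,st,ce=cv2.connectedComponentsWithStats(m.astype(np.uint8))
    if nn>1:
        i=1+st[1:,4].argmax();u,v=ce[i]+[u0,v0];print("pin",st[i],u,v,fray(c,u,v,ptip))
E
python3 - <<'E'
from h import *
c=np.load("pics/w2.npz");look(c,.2165,(290,130,356,195),(306,62,328,80))
f=c["frame"][50:200,265:375,::-1];cv2.imwrite("pics/w2c.png",cv2.resize(f,None,fx=4,fy=4,interpolation=cv2.INTER_CUBIC))
P=c["z_map"];R=cv2.Rodrigues(c["rvec"])[0];print(-R.T@c["tvec"],P[161,305:342:3])
E
```

```text
ring 324.0 162.5 21.325 [0.57999711 0.0790804  0.2165    ]
pin [ 7  4 10 12 94] 317.6063829787234 71.75531914893617 [0.58214583 0.13245969 0.14      ]
[0.58243601 0.10336555 0.363396  ] [0.14641173 0.14657192 0.14814189 0.16405766 0.23238985 0.23054987
 0.23147517 0.23211123 0.3642807  0.16152391 0.14751776 0.14865306
 0.14732069]
```

View pics/w2c.png

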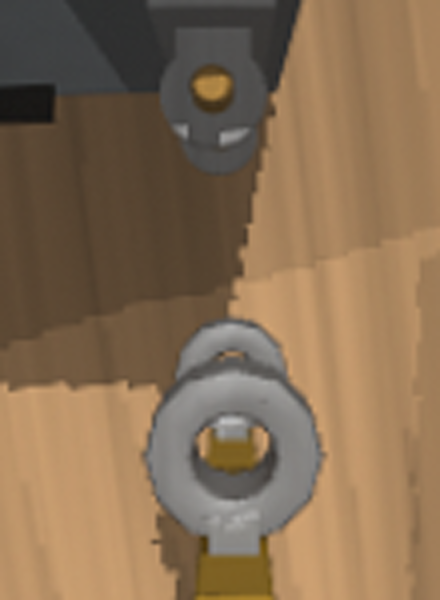

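```bash
python3 -m creep '{"translation":[[0.08,-0.01,0.15],[0.1,-0.01,0.2],[0.1,-0.02,0.18],[0.05,-0.02,0.1],[0,0,0]],"turn":[[0,0,0],[0,0,0],[0,0,0],[0,0,0],[0,0,0]],"grip":[0,0,0,0,0]}' 60
python3 -m creep '{"translation":[[0,0,0],[0,0,0]],"turn":[[0,0,0],[0,0,0]],"grip":[0,0]}' 60
python3 - <<'E'
from cell import env;from h import *
o=env.get_obs();print(o['tool_pos'],o['tool_rot'],o['force'],o['wrist_torque'])
c=env.read_camera("wrist");np.savez("pics/w3.npz",**c)
zt=o['tool_pos'][2]+.0155
look(c,zt,(290,130,356,195),(300,85,340,130))
f=c["frame"][50:200,265:375,::-1];cv2.imwrite("pics/w3c.png",cv2.resize(f,None,fx=4,fy=4,interpolation=cv2.INTER_CUBIC))
E
```

```text
time_s: 8.07
tool_pos: [0.5701, 0.0477, 0.1488]
tool_rot: [-179.9, 0.0, 83.0]
force: [-0.1, -0.8, -2.9]
grip_width: 0.0088
grasp_force: 59.9
time_s: 8.32
tool_pos: [0.5714, 0.0468, 0.1503]
tool_rot: [179.9, 0.0, 82.9]
force: [0.5, 0.4, -3.5]
grip_width: 0.008
grasp_force: 59.9
[0.5713607  0.04678599 0.15033411] [1.79933596e+02 9.55831453e-03 8.28967486e+01] [ 0.53912642  0.40124543 -3.49530634] [ 0.09770796 -0.10551347  0.00742002]
pin [ 17  11  13  13 136] 322.74264705882354 102.19852941176471 [0.58220394 0.13347078 0.14      ]
```

View pics/w3c.png

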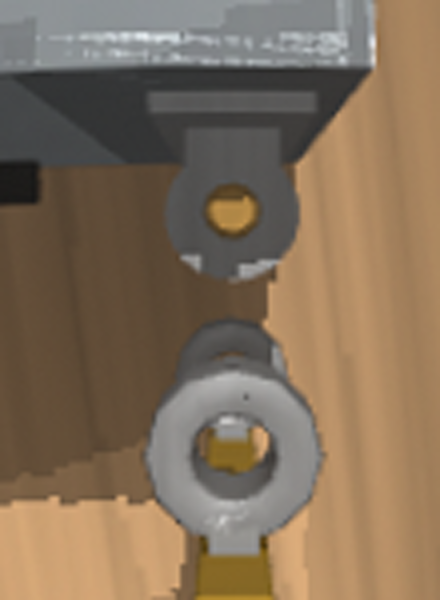

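The crop shows the pin tip at ≈(322.7,102.2) and the knuckle ring centre at ≈(323.6,163.4).

```bash
python3 - <<'E'
from h import *
from scipy.spatial.transform import Rotation as Ro
c=np.load("pics/w3.npz");f=c["frame"];h=cv2.cvtColor(f,cv2.COLOR_RGB2HSV)
# bright low-saturation ring: outer contour ellipse
m=((h[...,1]<45)&(h[...,2]>110)).astype(np.uint8);m[:138]=0;m[186:]=0;m[:,:295]=0;m[:,350:]=0
cs,_=cv2.findContours(m,cv2.RETR_EXTERNAL,cv2.CHAIN_APPROX_NONE);k=cv2.convexHull(max(cs,key=cv2.contourArea))
e=cv2.fitEllipse(k);print(e, cv2.minEnclosingCircle(k))
pin=fray(c,322.74,102.2,.140)
for (u,v) in (e[0],(323.6,163.4)):
    b=fray(c,u,v,.1659);R=Ro.from_euler("xyz",[180,0,82.95],degrees=True);print(b,pin,R.inv().apply(pin-b)/.08)
E
```

```text
((322.8507080078125, 163.5886993408203), (42.95237731933594, 43.359798431396484), 168.4673309326172) ((322.9010925292969, 163.8813018798828), 21.98184585571289)
[0.57851872 0.10349222 0.1659    ] [0.5822024  0.13347014 0.14      ] [ 3.77542304e-01 -2.94098507e-04  3.23750000e-01]
[0.57888784 0.10353933 0.1659    ] [0.5822024  0.13347014 0.14      ] [ 0.37639162 -0.00480097  0.32375   ]
```

```bash
python3 -m creep '{"translation":[[0.1,0,0],[0.12,0,0],[0.1,-0.002,0],[0.055,-0.001,0],[0,0,0]],"turn":[[0,0,0],[0,0,0],[0,0,0],[0,0,0],[0,0,0]],"grip":[0,0,0,0,0]}' 60
python3 -m creep '{"translation":[[0,0,0],[0,0,0]],"turn":[[0,0,0],[0,0,0]],"grip":[0,0]}' 60
python3 - <<'E'
from cell import env;from h import *
o=env.get_obs();print(o['tool_pos'],o['tool_rot'],o['force'],o['wrist_torque'])
c=env.read_camera("wrist");np.savez("pics/w4.npz",**c)
f=c["frame"][120:210,270:375,::-1];a=cv2.resize(f,None,fx=5,fy=5,interpolation=cv2.INTER_CUBIC)
cv2.imwrite("pics/w4c.png",a)
E
```

```text
time_s: 9.0
tool_pos: [0.5743, 0.0776, 0.1497]
tool_rot: [-180.0, -0.0, 83.0]
force: [1.0, -0.6, -4.4]
grip_width: 0.0085
grasp_force: 59.9
time_s: 9.25
tool_pos: [0.5744, 0.0764, 0.1497]
tool_rot: [180.0, 0.0, 82.9]
force: [-0.3, 0.3, -3.2]
grip_width: 0.0087
grasp_force: 59.9
[0.5743526  0.07643649 0.14968717] [1.79999498e+02 1.91974934e-02 8.28896134e+01] [-0.2559108   0.2576841  -3.23983367] [ 0.09089238 -0.09524597  0.04869454]
```

View pics/w4c.png

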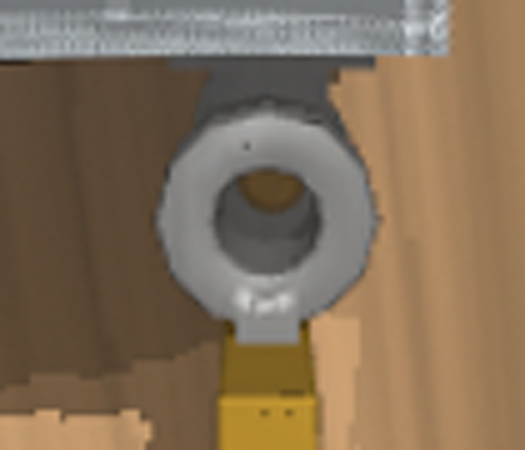

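The crop shows the brass pin inside the bore, centred at about (273,176) in it against an expected (268,184). That puts the pin roughly 0.5 mm right and 0.7 mm ahead, so I nudge and start lowering gently.

```bash
python3 -m creep '{"translation":[[0.008,0.006,0],[0,0,0.02],[0,0,0.02],[0,0,0.02],[0,0,0]],"turn":[[0,0,0],[0,0,0],[0,0,0],[0,0,0],[0,0,0]],"grip":[0,0,0,0,0]}' 60
python3 -m creep '{"translation":[[0,0,0.01],[0,0,0.01],[0,0,0.01],[0,0,0.01],[0,0,0]],"turn":[[0,0,0],[0,0,0],[0,0,0],[0,0,0],[0,0,0]],"grip":[0,0,0,0,0]}' 60
```

```text
time_s: 9.93
tool_pos: [0.5747, 0.0775, 0.1447]
tool_rot: [-180.0, 0.0, 82.9]
force: [-0.0, 0.3, -3.6]
grip_width: 0.0085
grasp_force: 59.9
time_s: 10.55
tool_pos: [0.5748, 0.0775, 0.1416]
tool_rot: [-180.0, 0.0, 82.9]
force: [-0.7, -0.2, -3.1]
grip_width: 0.0087
grasp_force: 59.9
```

```bash
python3 -m creep '{"translation":[[0,0,0.01],[0,0,0.01],[0,0,0.01],[0,0,0]],"turn":[[0,0,0],[0,0,0],[0,0,0],[0,0,0]],"grip":[0,0,0,0]}' 60
```

```text
time_s: 11.05
tool_pos: [0.5748, 0.0775, 0.1392]
tool_rot: [-180.0, 0.0, 82.9]
force: [0.5, -0.2, -3.3]
grip_width: 0.0085
grasp_force: 59.9
```

Underside is past the pin tips (~0.047) with no contact force; I continue in small steps.

```bash
python3 -m creep '{"translation":[[0,0,0.01],[0,0,0.01],[0,0,0.01],[0,0,0]],"turn":[[0,0,0],[0,0,0],[0,0,0],[0,0,0]],"grip":[0,0,0,0]}' 60
```

```text
time_s: 11.55
tool_pos: [0.5748, 0.0775, 0.1368]
tool_rot: [-180.0, 0.0, 82.9]
force: [1.0, 0.2, -3.4]
grip_width: 0.0087
grasp_force: 59.9
```

```bash
python3 -m creep '{"translation":[[0,0,0.01],[0,0,0.01],[0,0,0.01],[0,0,0]],"turn":[[0,0,0],[0,0,0],[0,0,0],[0,0,0]],"grip":[0,0,0,0]}' 60
```

```text
time_s: 12.05
tool_pos: [0.5748, 0.0775, 0.1344]
tool_rot: [-180.0, 0.0, 82.9]
force: [1.0, -0.0, -3.4]
grip_width: 0.0083
grasp_force: 59.9
```

```bash
python3 -m creep '{"translation":[[0,0,0.01],[0,0,0.01],[0,0,0.01],[0,0,0]],"turn":[[0,0,0],[0,0,0],[0,0,0],[0,0,0]],"grip":[0,0,0,0]}' 60
```

```text
time_s: 12.55
tool_pos: [0.5748, 0.0775, 0.132]
tool_rot: [-180.0, 0.0, 82.9]
force: [0.1, -0.9, -2.8]
grip_width: 0.0087
grasp_force: 59.9
```

```bash
python3 -m creep '{"translation":[[0,0,0.01],[0,0,0.01],[0,0,0]],"turn":[[0,0,0],[0,0,0],[0,0,0]],"grip":[0,0,0]}' 60
```

```text
time_s: 12.92
tool_pos: [0.5748, 0.0775, 0.1304]
tool_rot: [-180.0, 0.0, 82.9]
force: [-0.1, 0.0, -3.5]
grip_width: 0.0085
grasp_force: 59.9
```

```bash
python3 -m creep '{"translation":[[0,0,0.01],[0,0,0]],"turn":[[0,0,0],[0,0,0]],"grip":[0,0]}' 60; python3 -m creep '{"translation":[[0,0,0.008],[0,0,0]],"turn":[[0,0,0],[0,0,0]],"grip":[0,0]}' 60
```

```text
time_s: 13.18
tool_pos: [0.5748, 0.0775, 0.1297]
tool_rot: [-180.0, 0.0, 82.9]
force: [-0.1, -0.7, -2.6]
grip_width: 0.0085
grasp_force: 59.9
time_s: 13.42
tool_pos: [0.5748, 0.0775, 0.129]
tool_rot: [-180.0, 0.0, 82.9]
force: [0.5, -0.7, -3.0]
grip_width: 0.0087
grasp_force: 59.9
```

```bash
python3 -m creep '{"translation":[[0,0,0.007],[0,0,0]],"turn":[[0,0,0],[0,0,0]],"grip":[0,0]}' 60
```

```text
time_s: 13.68
tool_pos: [0.5749, 0.0775, 0.1285]
tool_rot: [180.0, 0.0, 82.9]
force: [0.3, -0.3, -4.2]
grip_width: 0.0085
grasp_force: 59.9
```

```bash
python3 -m creep '{"translation":[[0,0,0.005],[0,0,0]],"turn":[[0,0,0],[0,0,0]],"grip":[0,0]}' 60
```

```text
time_s: 13.92
tool_pos: [0.575, 0.0775, 0.1284]
tool_rot: [180.0, 0.0, 82.9]
force: [-0.7, -0.8, -0.7]
grip_width: 0.0087
grasp_force: 59.9
```

```bash
python3 -m creep '{"translation":[[0,0,0.005],[0,0,0]],"turn":[[0,0,0],[0,0,0]],"grip":[0,0]}' 60
```

```text
time_s: 14.18
tool_pos: [0.5751, 0.0774, 0.1283]
tool_rot: [180.0, 0.0, 82.9]
force: [-1.5, -1.4, 3.3]
grip_width: 0.0085
grasp_force: 59.9
```

```bash
python3 -m creep '{"translation":[[0,0,0.005],[0,0,0]],"turn":[[0,0,0],[0,0,0]],"grip":[0,0]}' 60
```

```text
time_s: 14.42
tool_pos: [0.5752, 0.0774, 0.1282]
tool_rot: [180.0, 0.0, 82.9]
force: [-2.6, -1.3, 5.9]
grip_width: 0.0083
grasp_force: 59.9
```

Seated: load transferred (+6 N) at the nominal height. Unload, release, raise.

```bash
python3 -m creep '{"translation":[[0,0,-0.008],[0,0,0],[0,0,0],[0,0,0],[0,0,0]],"turn":[[0,0,0],[0,0,0],[0,0,0],[0,0,0],[0,0,0]],"grip":[0,0,0.2,0.4,0.5]}' 60
python3 -m creep '{"translation":[[0,0,0],[0,0,0],[0,0,0],[0,0,-0.2],[0,0,-0.3]],"turn":[[0,0,0],[0,0,0],[0,0,0],[0,0,0],[0,0,0]],"grip":[0.5,0.5,0.5,0.5,0.5]}'
python3 - <<'E'
from cell import env;from h import *
o=env.get_obs();print(o['tool_pos'],o['tool_rot'],o['force'],o['grip_width'])
c=env.read_camera("scene");P=cloud(c);h=cv2.cvtColor(c["frame"],cv2.COLOR_RGB2HSV)
m=(h[...,0]>18)&(h[...,0]<30)&(h[...,1]>180)&(abs(P[...,0]-.58)<.1)&(abs(P[...,1]-.04)<.15)&(P[...,2]>.02)
p=P[m];print(p.min(0),p.max(0),rect(p))
f=c["frame"][150:350,280:540,::-1];cv2.imwrite("pics/s5.png",cv2.resize(f,None,fx=3,fy=3,interpolation=cv2.INTER_CUBIC))
E
```

```text
time_s: 15.05
tool_pos: [0.5748, 0.0778, 0.1277]
tool_rot: [-180.0, -0.0, 82.9]
force: [-0.5, 0.9, -0.4]
grip_width: 0.03
grasp_force: 0.0
time_s: 15.68
tool_pos: [0.5746, 0.0775, 0.1688]
tool_rot: [-179.9, 0.0, 82.9]
force: [0.0, -0.1, 0.4]
grip_width: 0.0434
grasp_force: 0.0
[0.57456438 0.07751362 0.16877307] [-1.79949874e+02  6.06841358e-03  8.29371872e+01] [ 0.0314686  -0.09880989  0.38259225] 0.04339813320107044
[ 0.54715016 -0.02798845  0.02010415] [0.66557586 0.12170022 0.31501026] ((587.2691040039062, 62.676422119140625), (159.42022705078125, 96.67889404296875), 45.390159606933594)
```

View pics/s5.png

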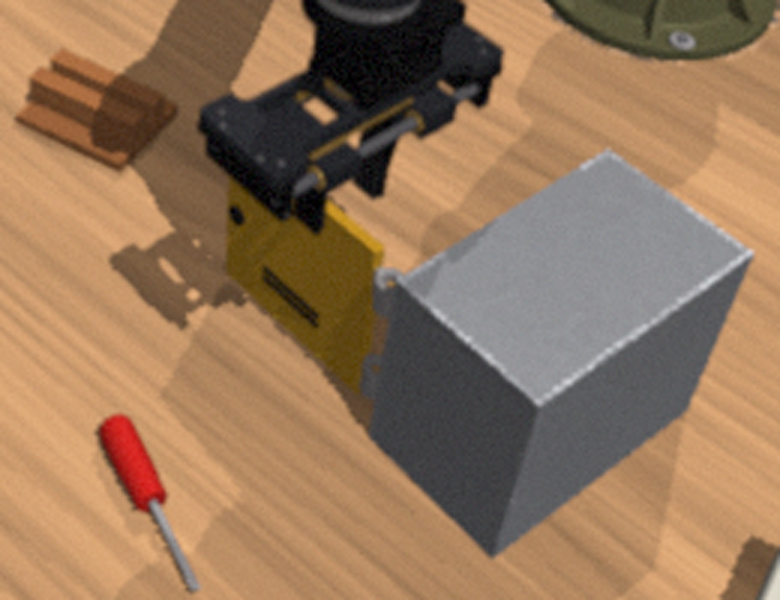

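The crop shows the door hung upright on both pins at about 90° open, gripper above it, latch disc near its free edge. I move to its outer side with shut fingers.

```bash
python3 -m creep '{"translation":[[0,0,-0.4],[-0.3,0.25,0],[-0.3,0.25,0],[0,0.1,0],[0,0,0.1]],"turn":[[0,0,0],[0,0,0],[0,0,0],[0,0,0],[0,0,0]],"grip":[0.5,0.3,0,0,0]}' 20
python3 -m creep '{"translation":[[0,0,0.25],[0,0,0.3],[0,0,0.25],[0,0,0],[0,0,0]],"turn":[[0,0,0],[0,0,0],[0,0,0],[0,0,0],[0,0,0]],"grip":[0,0,0,0,0]}'
```

```text
time_s: 16.35
tool_pos: [0.6172, 0.0252, 0.1926]
tool_rot: [179.9, -0.1, 83.0]
force: [-0.2, 0.9, -1.6]
grip_width: 0.0116
grasp_force: 0.0
time_s: 16.98
tool_pos: [0.6169, 0.0244, 0.1284]
tool_rot: [180.0, -0.0, 83.0]
force: [0.3, -0.2, -0.0]
grip_width: 0.0006
grasp_force: 0.0
```

```bash
python3 -m creep '{"translation":[[0,-0.1,0],[0,-0.12,0],[0,-0.08,0],[0,-0.03,0],[0,0,0]],"turn":[[0,0,0],[0,0,0],[0,0,0],[0,0,0],[0,0,0]],"grip":[0,0,0,0,0]}'
python3 -m creep '{"translation":[[0,-0.02,0],[0,-0.02,0],[0,-0.02,0],[0,0,0]],"turn":[[0,0,0],[0,0,0],[0,0,0],[0,0,0]],"grip":[0,0,0,0]}'
```

```text
time_s: 17.6
tool_pos: [0.5903, 0.0271, 0.1281]
tool_rot: [180.0, 0.0, 82.9]
force: [-1.8, 0.4, 1.4]
grip_width: 0.0005
grasp_force: 0.0
time_s: 18.1
tool_pos: [0.5855, 0.0279, 0.128]
tool_rot: [-180.0, 0.0, 82.9]
force: [0.6, -0.2, -0.9]
grip_width: 0.0005
grasp_force: 0.0
```

```bash
cat > arc.py <<'E'
from cell import env;from h import *
o=env.get_obs();y=np.radians(o['tool_rot'][2]);p=o['tool_pos'][:2]-[.5822,.1330]
print("yaw",o['tool_rot'][2],"r",-(p@[np.cos(y),np.sin(y)]),"d",p@[np.sin(y),-np.cos(y)],"F",o['force'],o['qpos'][6])
E
python3 -m creep '{"translation":[[-0.011,-0.091,0],[-0.011,-0.091,0],[-0.011,-0.091,0],[-0.011,-0.091,0],[-0.011,-0.091,0]],"turn":[[0,0,0.0222],[0,0,0.0222],[0,0,0.0222],[0,0,0.0222],[0,0,0.0222]],"grip":[0,0,0,0,0]}'
python3 -m creep '{"translation":[[0,0,0]],"turn":[[0,0,0]],"grip":[0]}'
python3 arc.py
```

```text
time_s: 18.73
tool_pos: [0.5495, 0.033, 0.1281]
tool_rot: [180.0, -0.0, 62.8]
force: [-0.1, -0.4, 0.4]
grip_width: 0.0005
grasp_force: 0.1
time_s: 18.85
tool_pos: [0.5493, 0.0332, 0.1281]
tool_rot: [180.0, 0.0, 63.0]
force: [1.1, 0.1, -1.1]
grip_width: 0.0003
grasp_force: 0.0
yaw 63.014096557924276 r 0.103890849172503 d 0.015994699361225193 F [ 1.14832877  0.08103587 -1.10107796] -40.24306275448593
```

Arc tracks well. Continue another 40°.

```bash
python3 -m creep '{"translation":[[-0.011,-0.091,0],[-0.011,-0.091,0],[-0.011,-0.091,0],[-0.011,-0.091,0],[-0.011,-0.091,0]],"turn":[[0,0,0.0222],[0,0,0.0222],[0,0,0.0222],[0,0,0.0222],[0,0,0.0222]],"grip":[0,0,0,0,0]}'
python3 -m creep '{"translation":[[-0.011,-0.091,0],[-0.011,-0.091,0],[-0.011,-0.091,0],[-0.011,-0.091,0],[-0.011,-0.091,0]],"turn":[[0,0,0.0222],[0,0,0.0222],[0,0,0.0222],[0,0,0.0222],[0,0,0.0222]],"grip":[0,0,0,0,0]}'
python3 -m creep '{"translation":[[0,0,0]],"turn":[[0,0,0]],"grip":[0]}'
python3 arc.py
```

```text
time_s: 19.48
tool_pos: [0.5176, 0.0501, 0.128]
tool_rot: [180.0, -0.0, 42.9]
force: [0.3, -0.7, -0.2]
grip_width: 0.0007
grasp_force: 0.1
time_s: 20.1
tool_pos: [0.4932, 0.0774, 0.128]
tool_rot: [180.0, -0.0, 22.9]
force: [-0.2, -0.9, -0.7]
grip_width: 0.0005
grasp_force: 0.1
time_s: 20.23
tool_pos: [0.4931, 0.0778, 0.1281]
tool_rot: [180.0, -0.0, 23.2]
force: [-0.3, -0.1, -0.4]
grip_width: 0.0001
grasp_force: 0.0
yaw 23.153104988563435 r 0.10360625357717311 d 0.015703929759482683 F [-0.27631363 -0.08670989 -0.44143414] -82.17653204520329
```

```bash
python3 -m creep '{"translation":[[-0.011,-0.091,0],[-0.011,-0.091,0],[-0.011,-0.091,0],[-0.011,-0.091,0],[-0.011,-0.091,0]],"turn":[[0,0,0.0222],[0,0,0.0222],[0,0,0.0222],[0,0,0.0222],[0,0,0.0222]],"grip":[0,0,0,0,0]}'
python3 -m creep '{"translation":[[0,0,0]],"turn":[[0,0,0]],"grip":[0]}'
python3 arc.py
cat > door.py <<'E'
from cell import env;from h import *
c=env.read_camera("side");P=cloud(c);h=cv2.cvtColor(c["frame"],cv2.COLOR_RGB2HSV)
m=(h[...,0]>18)&(h[...,0]<30)&(h[...,1]>150)&(abs(P[...,0]-.5)<.1)&(abs(P[...,1]-.12)<.1)&(P[...,2]>.02)&(P[...,2]<.15)
p=P[m];v=cv2.fitLine((p[:,:2]*1000).astype(np.float32),cv2.DIST_HUBER,0,.01,.01).ravel();print(len(p),p.min(0),p.max(0),"door line deg",np.degrees(np.arctan2(v[1],v[0])))
cv2.imwrite("pics/side_d.png",cv2.resize(c["frame"][60:220,150:350,::-1],None,fx=4,fy=4)[:600])
E
python3 door.py
```

```text
time_s: 20.85
tool_pos: [0.4797, 0.1109, 0.128]
tool_rot: [180.0, -0.0, 3.0]
force: [0.0, -0.4, 0.3]
grip_width: 0.0008
grasp_force: 0.1
time_s: 20.98
tool_pos: [0.4797, 0.1115, 0.128]
tool_rot: [-180.0, -0.0, 3.2]
force: [0.8, 0.5, 0.1]
grip_width: 0.0002
grasp_force: 0.0
yaw 3.1904703652337867 r 0.10357767500989197 d 0.015807024048298365 F [0.75077248 0.47887891 0.11738364] -105.83067631131689
2210 [0.41936082 0.09666975 0.02001566] [0.57038861 0.16883703 0.14999469] door line deg 2.0920386
```

```bash
python3 -m creep '{"translation":[[-0.003,-0.023,0],[-0.003,-0.023,0],[-0.003,-0.023,0],[-0.003,-0.023,0],[-0.003,-0.023,0]],"turn":[[0,0,0.0056],[0,0,0.0056],[0,0,0.0056],[0,0,0.0056],[0,0,0.0056]],"grip":[0,0,0,0,0]}'
python3 -m creep '{"translation":[[-0.003,-0.023,0],[-0.003,-0.023,0]],"turn":[[0,0,0.0056],[0,0,0.0056]],"grip":[0,0]}'
python3 -m creep '{"translation":[[0,-0.01,0],[0,0,0]],"turn":[[0,0,0.0028],[0,0,0]],"grip":[0,0]}'; python3 arc.py; python3 door.py
```

```text
time_s: 21.65
tool_pos: [0.478, 0.1205, 0.128]
tool_rot: [180.0, -0.0, -2.1]
force: [0.5, -0.0, 0.4]
grip_width: 0.0003
grasp_force: 0.1
time_s: 21.9
tool_pos: [0.4777, 0.1243, 0.128]
tool_rot: [180.0, -0.0, -4.1]
force: [-0.6, -0.9, 0.5]
grip_width: 0.0006
grasp_force: 0.1
time_s: 22.15
tool_pos: [0.4777, 0.125, 0.1279]
tool_rot: [180.0, 0.0, -4.5]
force: [-0.8, 0.6, -0.5]
grip_width: 0.0003
grasp_force: 0.1
yaw -4.546860056957728 r 0.10354163384346857 d 0.016289483118447762 F [-0.80814696  0.60218386 -0.45345189] -115.29039663324734
2203 [0.41680248 0.11077422 0.0200371 ] [0.57019514 0.16822441 0.14987742] door line deg -4.3197923
```

```bash
python3 -m creep '{"translation":[[-0.001,-0.012,0],[-0.001,-0.012,0],[0,0,0]],"turn":[[0,0,0.0028],[0,0,0.0028],[0,0,0]],"grip":[0,0,0]}'
```

```text
time_s: 22.58
tool_pos: [0.4778, 0.127, 0.1279]
tool_rot: [180.0, 0.0, -5.6]
force: [0.1, 0.3, -0.1]
grip_width: 0.0005
grasp_force: 0.1
```

```bash
python3 -m creep '{"translation":[[-0.001,-0.012,0],[0,-0.012,0],[0,0,0]],"turn":[[0,0,0.0028],[0,0,0.0028],[0,0,0]],"grip":[0,0,0]}'
```

```text
time_s: 22.95
tool_pos: [0.4779, 0.1289, 0.1279]
tool_rot: [-180.0, -0.0, -6.6]
force: [-0.1, -1.2, 0.4]
grip_width: 0.0004
grasp_force: 0.1
```

```bash
python3 -m creep '{"translation":[[0,-0.008,0],[0,0,0]],"turn":[[0,0,0],[0,0,0]],"grip":[0,0]}'; python3 arc.py; python3 door.py
```

```text
time_s: 23.2
tool_pos: [0.478, 0.1294, 0.128]
tool_rot: [180.0, -0.0, -6.6]
force: [0.7, -0.8, -0.1]
grip_width: 0.0004
grasp_force: 0.1
yaw -6.561859324517397 r 0.10315194207510929 d 0.015465042800801914 F [ 0.68319775 -0.83600383 -0.07183292] -117.90613115984891
2193 [0.41776708 0.11499954 0.02005184] [0.57030006 0.16681989 0.1499862 ] door line deg -6.7918777
```

One more nudge to feel the rim.

```bash
python3 -m creep '{"translation":[[0,-0.008,0],[0,0,0]],"turn":[[0,0,0],[0,0,0]],"grip":[0,0]}'
```

```text
time_s: 23.5
tool_pos: [0.478, 0.1301, 0.128]
tool_rot: [180.0, 0.0, -6.6]
force: [0.8, -0.3, 0.3]
grip_width: 0.0004
grasp_force: 0.1
```

```bash
python3 -m creep '{"translation":[[0,-0.008,0],[0,0,0]],"turn":[[0,0,0],[0,0,0]],"grip":[0,0]}'
```

```text
time_s: 23.75
tool_pos: [0.478, 0.1304, 0.1279]
tool_rot: [180.0, 0.0, -6.6]
force: [-0.7, -1.2, -0.2]
grip_width: 0.0004
grasp_force: 0.6
```

```bash
python3 -m creep '{"translation":[[0,-0.008,0],[0,0,0]],"turn":[[0,0,0],[0,0,0]],"grip":[0,0]}'
```

```text
time_s: 24.0
tool_pos: [0.4781, 0.1306, 0.1279]
tool_rot: [179.9, 0.0, -6.6]
force: [-0.6, -4.0, 1.2]
grip_width: 0.0004
grasp_force: 1.7
```

Rim felt (4 N). Back straight off, rise, and check.

```bash
python3 -m creep '{"translation":[[0,0.05,0],[0,0.3,0],[0,0.5,0],[0,0.3,-0.3],[0,0,-0.6]],"turn":[[0,0,0],[0,0,0],[0,0,0],[0,0,0],[0,0,0]],"grip":[0,0,0,0,0]}'
python3 -m creep '{"translation":[[0,0,-0.3],[0,0,0],[0,0,0]],"turn":[[0,0,0],[0,0,0],[0,0,0]],"grip":[0,0,0]}'
python3 door.py
python3 - <<'E'
from cell import env;from h import *
o=env.get_obs();print(o['force'],abs(o['joint_velocities']).max())
a=np.load("pics/scene0.npz")
c=env.read_camera("scene")
for b,n in(((290,285,350,350),"driver"),((245,235,280,265),"spool"),((214,153,250,205),"tub")):
    u0,v0,u1,v1=b;print(n,np.abs(a["frame"][v0:v1,u0:u1].astype(int)-c["frame"][v0:v1,u0:u1]).mean())
E
```

```text
time_s: 24.62
tool_pos: [0.4662, 0.0378, 0.1991]
tool_rot: [-180.0, 0.2, -6.8]
force: [-0.0, 0.1, 0.4]
grip_width: 0.0002
grasp_force: 0.0
time_s: 25.0
tool_pos: [0.4672, 0.0401, 0.223]
tool_rot: [-180.0, 0.1, -6.5]
force: [-0.7, -0.2, -1.1]
grip_width: 0.0006
grasp_force: 0.0
2549 [0.42008959 0.12263959 0.0200525 ] [0.57024676 0.14783911 0.14994822] door line deg -6.4469376
[ 0.14408316  0.44028235 -0.23318239] 0.2854309121001623
driver 7.817435897435898
spool 6.412698412698413
tub 11.281339031339032
```

View pics/side_d.png

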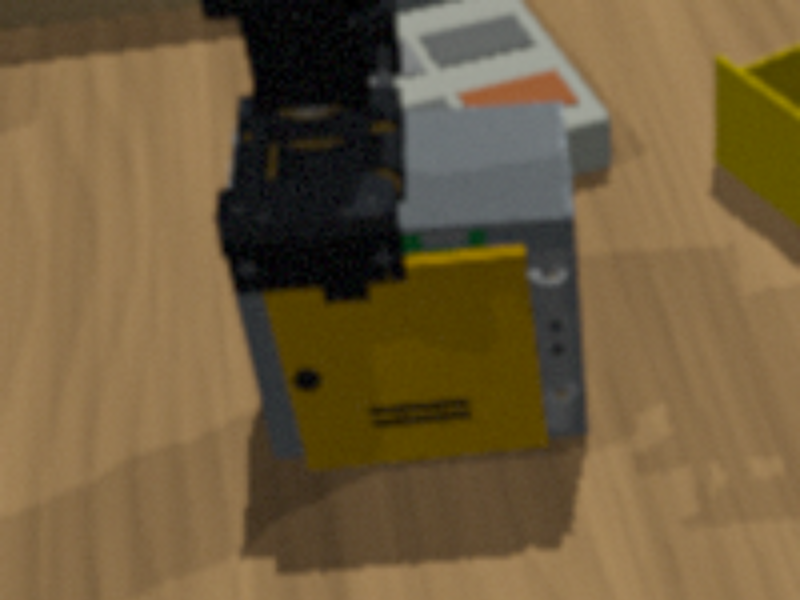

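The view shows the door shut flush on the front at about −6.5° (cabinet −7°), both knuckles seated at the right edge, and the gripper clear.

```bash
python3 -c "
from cell import env
print(env.sign_off())"
```

```text
the job is handed in; nothing more can be done
None
```

The door is back on both hinge pins and swung shut against the rim, the gripper is clear of it, and I handed the job in at about 25 s of the 64 s allowed; sign-off returned no verdict.

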